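Pack away the chromatography columns

TASK

Reach over the grey storage box parked between the two rails, hook its far wall and drag it towards you, flat on the bench and not lifted, until it stands wholly on the dark mat and roughly square to it. Then lay every steel column from the bench in the box (there are three to five of them), put the white lid on and press it down over the spring catches until it is fully home and level. Last, push the closed box back home between the rails, its middle level with the middle of their straight part; do not knock over any of the vials, bottles or the beaker.

Things in the scene. Friction and masses are not known exactly. Their poses are not given: they have to be found in the camera images.
- box: open grey storage box, outside 118 (x) by 200 (y) by 46 mm high, walls and floor 4 mm, 0.5 kg, loose. Origin at the centre of its underside, z up. It starts between the rails, x pointing away from the robot. On each long side (+y, -y) two sprung steel balls stand 4.5 mm proud at x = +45 and -45 mm, 38 mm up, and also stand 3.5 mm into the box.
- box_far (a point): middle of the top edge of the box's far wall, on its outer face (59 mm along the box's +x from its origin, 46 mm up). Behind this wall the bench is free for about 100 mm.
- lid: white lid, 130 (x) by 216 (y) mm, 180 g, loose, right way up on the bench. Origin at the centre of its underside (bottom of its 16 mm skirt), z up; flat top at 21 mm. Fits over the outside of the box's rim with 3 mm play a side in x, 2.5 mm in y, x along the box's x, either way round. Laid on, its origin is 41 mm above the box's; pushing with up to 20 N in the middle snaps one side, then the other, home at 30 mm.
- lid_grip (a point): centre of the top face of the grey grip block in the middle of the lid: 60 mm along the lid's x, 22 mm along y, 30 mm tall; this point is 51 mm above the lid's origin.
- mat: flat dark rubber mat, 190 (x) by 280 (y) mm, 1 mm thick, fixed on the bench between the robot and the rails. Origin at its centre, x pointing away from the robot.
- bay: the fixed parking bay: two aluminium rails, straight for 110 mm (x), 14 mm wide, 20 mm high, their centre lines at y = +117 and -117 mm; the near 25 mm flare outwards. Origin midway between them on the bench; x points away from the robot; open at both ends.
- column0: steel chromatography column lying on the bench: 80 mm long tube (14 mm diameter) with a hexagonal nut at each end (18 mm across flats, 18 mm long), 80 g. Origin at its middle, on its axis (9 mm above what it lies on); x runs along its length. All columns are alike; absent ones read None.
- column1: steel chromatography column lying on the bench: 80 mm long tube (14 mm diameter) with a hexagonal nut at each end (18 mm across flats, 18 mm long), 80 g. Origin at its middle, on its axis (9 mm above what it lies on); x runs along its length. All columns are alike; absent ones read None.
- column2: steel chromatography column lying on the bench: 80 mm long tube (14 mm diameter) with a hexagonal nut at each end (18 mm across flats, 18 mm long), 80 g. Origin at its middle, on its axis (9 mm above what it lies on); x runs along its length. All columns are alike; absent ones read None.
- column3: steel chromatography column lying on the bench: 80 mm long tube (14 mm diameter) with a hexagonal nut at each end (18 mm across flats, 18 mm long), 80 g. Origin at its middle, on its axis (9 mm above what it lies on); x runs along its length. All columns are alike; absent ones read None.
- column4: steel chromatography column lying on the bench: 80 mm long tube (14 mm diameter) with a hexagonal nut at each end (18 mm across flats, 18 mm long), 80 g. Origin at its middle, on its axis (9 mm above what it lies on); x runs along its length. All columns are alike; absent ones read None.
- vial: small amber vial with black cap, 32 mm diameter, 42 mm tall, standing among the columns, a bystander; origin at the centre of its underside
- solvent_a: amber bottle, 80 mm diameter, 170 mm tall, a bystander; origin at the centre of its underside
- solvent_b: clear bottle, 70 mm diameter, 150 mm tall, a bystander; origin at the centre of its underside
- beaker: open glass beaker, 70 mm diameter, 80 mm tall, a bystander; origin at the centre of its underside
- dropper: small white bottle, 32 mm diameter, 42 mm tall, a bystander; origin at the centre of its underside
There are look-alikes about, which are no part of the job. Leave any purple look-alike of the box alone.

How it is judged:
By the outcome, as a careful person would: the job done as asked, in the order asked, and still so for the second after the job is handed in, with the robot touching nothing.
Of column0, column1, column2, column3, column4 only 3 to 5 are there at a start; the rules pass over those that are not, and their reading is None.
At some moment in a run one of column0, column1, column2, column3, column4, lid may be knocked a few centimetres aside while the robot is not near it.
Once in a run the grip may slacken for a moment while it holds something.
It also fails if it takes over 210 s, if anything falls off the work surface, if the arm or the gripper's body presses on something with over 40 N, if the wrist force passes 120 N, or if a joint passes its speed limit or range.

ROBOT

A 6-joint arm with a two-finger parallel gripper is mounted at the origin on the work surface. World frame = base frame: x ahead of the robot, y to its left, z up, the work surface at z = 0. Lengths are in m, angles in degrees, forces in N, time in s.
With the tool pointing down it reaches from about 0.35 to 0.875 m from the base axis. Payload 4.2 kg.
Tool frame: the origin (TCP) lies midway between the tips of the shut fingers; the grasp point (between the pads) lies 19 mm behind it; z points along the fingers, y is the direction in which the jaws open and shut (so a half turn about z gives the same grasp; the last joint's range is limited). The gripper opens to 87 mm and grips with 3 to 60 N. Pads are 19 mm wide; open, the fingers measure 117 mm over their backs; the gripper's body (75 mm by 190 mm) begins 51 mm behind the grasp point.
Start: joints at [-50.501, 22.042, 0.453, 0, -68.411, -14.817], TCP at [0.261, -0.568, 0.223] pointing down, gripper open.
Joint ranges: [-179.83, 179.83], [-69.29, 118.12], [-61.27, 80.66], [-181.25, 117.63], [-171.15, -9.14], [-177.46, 177.46]. Speed limits (degrees/s): [159.86, 159.86, 180, 180, 180, 180].

INTERFACE

Orientations are given as a 3x3 rotation matrix whose columns are the frame's x, y, z axes.
In Python, from station import r gives the robot as it stands.
- The arm moves only by the tool carry_out, never from a script. Its argument "steps" is a list of rows, each a list of 2 entries, a list of its own where there are three numbers: the shift along the tool's x, y, z in cm, then the turn about the tool's z in degrees. In form: [[[x, y, z], twist], ...]. A call has 1 to 20 rows; each row is the pose to reach, as a shift and turn from the pose measured when the call began, along the tool's axes at that moment; what a row does not reach only later rows make up. A row lasts 1/10 s, in which the tool goes at most 50 mm and 8.59 degrees, less where a joint would pass 70% of its speed; a pose out of reach is approached as far as the arm can. A call with a gripper value outside its range is refused whole. "gripper" is the gripper's target within -1 to 1 (fully open at 1, half-way at 0, shut at -1), set as the call begins (left out, the last holds). The fingers move at their own pace and stop on an object; the grip force is fixed at half the most. Time passes only in rows, so rows that repeat a pose let the fingers close. It gives the time, the measured TCP pose, the force and the opening at its end, in the units of the state.
- r.sense(): the state, without advancing time (a new reading comes with each control period).
- r.capture(name): name is "scene" or "top"; returns the picture (420x560x3 uint8, red, green, blue); there is no depth.
- r.calibration(name): a dict with "camera_matrix" (3x3 intrinsics, pixels), "world_from_camera" (4x4, takes a point from camera to world coordinates). Camera axes: x right, y up, looking along -z (the intrinsics and any distortion apply to the point x, -y, -z); pixel columns grow to the right and rows downward; lengths in m; the calibration is good to about 2 mm. A picture is of the moment at which its call begins. calibration takes no time and is no camera call.
- r.finish_job(): hands the job in, once; it reports no verdict.
Trained networks look in the newest picture that a camera, given by its name, has taken for a name from the list of things; names that differ only in an ending like _2 or _b are one class to them, and where a whole thing is asked for, a point or a joint stands for the part that bears it (a point fixed in the world has none). Each returns a list of dicts, best first, with "confidence" (0 to 1); they miss things now and then, are a little off and sometimes report something else, mostly with a low value. They report only what shows in the picture. A call takes as long as a camera call. They do not tell look-alikes from the thing itself.
- r.cut_out(camera, target): "pixels" (420x560 bool, what is visible of it).
- r.place_of(camera, target): "centre" ([x, y, z] in m, in world coordinates, good to about 4 mm: a listed point, or the origin of a listed thing).
The state is a dict: "time_s": time; "joints": joint angles; "joint_velocities": joint speeds; "effort": joint torques, N m; "tcp_pos": TCP position; "ee_rot": TCP orientation; "wrist_force": force on the tool from outside, world axes, zero at the start; "moment": the same for the moment, N m; "gripper_width": opening from 0.0 (shut) to 1.0 (fully open).
Only numpy, scipy, OpenCV 4.12 (cv2) and the standard library are available. Lean on these libraries where they do the work, as an engineer would, in place of code of your own. Each camera call takes 0.05 s, during which the arm holds its last target. There are 200 camera calls.

## Working session

There is one attempt and no reset: what is moved stays moved. The work goes in short steps, Python scripts to look and compute and a tool call to move; the robot and the scene stay as the last step left them, time stands still between calls to the robot, and variables do not carry over. Pictures are saved under pics/ and viewed, about 12 in all and at most 16, crops included, and the job is handed in when it is done.

Besides the shell and the picture viewer there is one more tool, called after ">>>" by a JSON object that holds its "api" and its "payload", one argument or row to a line. carry_out: Moves the arm, as the interface text tells. Its arguments: {"type":"object","properties":{"steps":{"type":"array","items":{"type":"array"}},"gripper":{"type":"number"}},"required":["steps"]}

```bash
ls; mkdir -p pics
python3 - <<'E'
from station import r
import cv2,numpy as np
s=r.sense(); print(s)
for c in ("scene","top"):
    im=r.capture(c); cv2.imwrite(f"pics/{c}0.png",im[:,:,::-1])
    k=r.calibration(c); print(c,np.round(k["camera_matrix"],1).tolist(),np.round(k["world_from_camera"],3).tolist(),[q for q in k])
for c in ("top","scene"):
  for n in "box box_far lid lid_grip mat bay column0 vial solvent_a solvent_b beaker dropper".split():
    print(c,n,[(np.round(d["centre"],3).tolist(),round(d["confidence"],2)) for d in r.place_of(c,n)])
E
```

```text
pics
{'time_s': 0.0, 'joints': array([-5.05015577e+01,  2.20889222e+01,  3.78994136e-01, -2.99360644e-02,
       -6.84119927e+01, -1.48158747e+01]), 'joint_velocities': array([ 0.04504746,  0.0461326 ,  0.01840993, -0.008559  , -0.01180772,
       -0.07345874]), 'effort': array([ 3.82364333e-04, -3.90667498e+01,  1.87409341e+01,  4.21978891e+00,
        1.10209628e-02, -2.04368316e-04]), 'tcp_pos': array([ 0.26074721, -0.56733031,  0.22147118]), 'ee_rot': array([[-9.08715712e-01, -4.17414419e-01, -9.78558747e-04],
       [-4.17415560e-01,  9.08713621e-01,  1.95097132e-03],
       [ 7.48660996e-05,  2.18134394e-03, -9.99997618e-01]]), 'wrist_force': array([-1.05314562,  0.08234549,  0.90045318]), 'moment': array([0.04605   , 0.00739674, 0.01014926]), 'gripper_width': 0.9993677759290153}
scene [[407.5, 0.0, 284.3], [0.0, 407.5, 207.4], [0.0, 0.0, 1.0]] [[-0.863, -0.332, 0.38, 0.884], [0.505, -0.575, 0.643, 0.661], [0.005, 0.747, 0.665, 0.743], [0.0, 0.0, 0.0, 1.0]] ['camera_matrix', 'world_from_camera']
top [[404.4, 0.0, 272.2], [0.0, 404.4, 213.2], [0.0, 0.0, 1.0]] [[0.007, 0.984, -0.
[... 1085 characters left out ...]
]
scene lid [([0.433, -0.328, -0.001], 0.72)]
scene lid_grip [([0.432, -0.327, 0.048], 0.62)]
scene mat [([0.465, -0.022, 0.002], 0.59), ([0.434, -0.328, 0.047], 0.47), ([0.532, 0.308, 0.006], 0.27)]
scene bay []
scene column0 [([0.53, 0.414, 0.01], 0.82), ([0.4, 0.23, 0.012], 0.77), ([0.666, -0.401, -0.002], 0.75), ([0.534, 0.305, 0.005], 0.59), ([0.627, 0.28, 0.006], 0.53), ([0.434, -0.329, -0.002], 0.28)]
scene vial [([0.457, 0.304, 0.003], 0.52)]
scene solvent_a [([0.771, 0.224, 0.0], 0.72), ([0.741, -0.249, -0.002], 0.6)]
scene solvent_b [([0.771, 0.224, 0.0], 0.72), ([0.741, -0.249, -0.002], 0.6)]
scene beaker [([0.666, -0.397, 0.0], 0.71)]
scene dropper [([0.354, 0.131, -0.001], 0.7)]
```

View pics/top0.png

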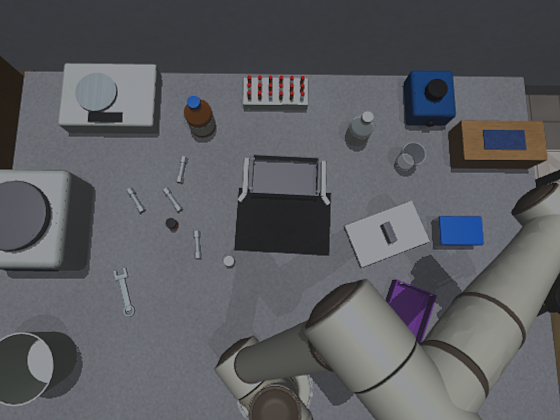

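View pics/scene0.png

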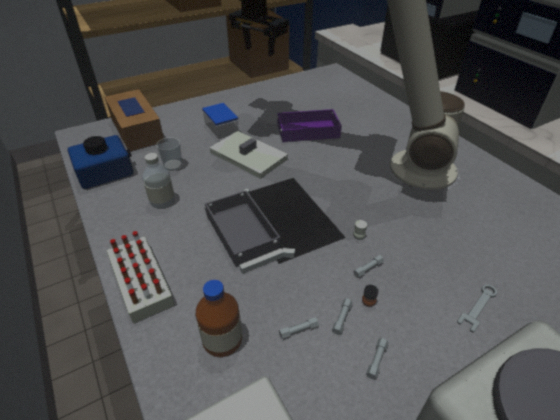

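Top view: box at px (287,175) between the rails, mat (283,223), four columns at (182,169), (173,200), (136,200), (197,245), vial (172,225), dropper (229,261), lid (388,233) yawed. The purple look-alike is at (408,310). The scene view agrees.

```bash
cat > h.py <<'E'
from station import r
import cv2,numpy as np
def plane(cam,uv,z):
    k=r.calibration(cam);K=k["camera_matrix"];T=k["world_from_camera"]
    uv=np.atleast_2d(uv).astype(float)
    d=np.c_[(uv[:,0]-K[0,2])/K[0,0],-(uv[:,1]-K[1,2])/K[1,1],-np.ones(len(uv))]@T[:3,:3].T
    o=T[:3,3]; return (o+d*((z-o[2])/d[:,2])[:,None])[:,:2]
def pix(cam,P):
    k=r.calibration(cam);K=k["camera_matrix"];T=k["world_from_camera"]
    p=(np.atleast_2d(P)-T[:3,3])@T[:3,:3]
    return np.c_[K[0,0]*p[:,0]/-p[:,2]+K[0,2],-K[1,1]*p[:,1]/-p[:,2]+K[1,2]]
def rects(cam,name,z,minc=.3):
    out=[]
    for d in r.cut_out(cam,name):
        if d["confidence"]<minc: continue
        v,u=np.nonzero(d["pixels"])
        if len(u)<20: continue
        P=plane(cam,np.c_[u,v],z)
        (c,wh,a)=cv2.minAreaRect((P*1000).astype(np.float32))
        w,hh=wh
        if w<hh: w,hh,a=hh,w,a+90
        m=P.mean(0); e=np.linalg.eigh(np.cov(P.T))[1][:,1]
        out.append(dict(conf=round(d["confidence"],2),rc=np.round(c,0).tolist(),size=(round(w),round(hh)),ang=round((a+90)%180-90,1),mean=np.round(m*1000,1).tolist(),pca=round((np.degrees(np.arctan2(e[1],e[0]))+90)%180-90,1)))
    return out
def tool():
    s=r.sense();R=s["ee_rot"]
    return s,R
def goto(p,yaw=None):
    """shift in tool axes (cm) to world p (m); twist deg so that tool y-axis lies along world yaw (mod 180)"""
    s,R=tool(); d=R.T@(np.array(p)-s["tcp_pos"])*100
    tw=0
    if yaw is not None:
        cur=np.degrees(np.arctan2(R[1,1],R[0,1])); tw=-((yaw-cur+90)%180-90)
    return np.round(d,2).tolist(),round(tw,1),"j6 now %.0f"%s["joints"][5]
E
python3 - <<'E'
from h import *
for c in("top","scene"):
    r.capture(c)
    for n,z in(("box",.046),("lid",.021),("lid_grip",.051),("mat",.001),("bay",.02),("column0",.009)):
        for o in rects(c,n,z): print(c,n,o)
print(tool()[0]["time_s"])
E
```

```text
top box {'conf': 0.92, 'rc': [597.0, -30.0], 'size': (200, 128), 'ang': 87.4, 'mean': [596.7, -30.2], 'pca': np.float64(87.7)}
top box {'conf': 0.84, 'rc': [217.0, -369.0], 'size': (146, 133), 'ang': -21.5, 'mean': [227.0, -383.2], 'pca': np.float64(29.0)}
top lid {'conf': 0.61, 'rc': [433.0, -329.0], 'size': (221, 133), 'ang': -69.6, 'mean': [431.7, -329.1], 'pca': np.float64(-68.4)}
top lid_grip {'conf': 0.93, 'rc': [429.0, -320.0], 'size': (215, 127), 'ang': -68.6, 'mean': [428.1, -319.5], 'pca': np.float64(-68.7)}
top mat {'conf': 0.71, 'rc': [470.0, -28.0], 'size': (282, 190), 'ang': 87.1, 'mean': [459.1, -27.7], 'pca': np.float64(88.2)}
top bay {'conf': 0.71, 'rc': [590.0, -29.0], 'size': (271, 134), 'ang': 88.5, 'mean': [587.3, -13.4], 'pca': np.float64(89.7)}
top column0 {'conf': 0.52, 'rc': [527.0, 413.0], 'size': (85, 22), 'ang': 35.0, 'mean': [526.4, 412.2], 'pca': np.float64(34.2)}
top column0 {'conf': 0.52, 'rc': [626.0, 281.0], 'size': (84, 23), 'ang': -7.2, 'mean': [627.5, 281.7], 'pca': np.float64(-8.3)}
top column0 {'conf': 0.51, 'rc': [398.0, 226.0], 'size': (80, 24
[... 804 characters left out ...]
': [459.1, -272.0], 'pca': np.float64(-70.3)}
scene mat {'conf': 0.67, 'rc': [469.0, -26.0], 'size': (283, 190), 'ang': 86.8, 'mean': [454.0, -11.7], 'pca': np.float64(84.7)}
scene column0 {'conf': 0.86, 'rc': [532.0, 305.0], 'size': (90, 20), 'ang': 36.6, 'mean': [533.0, 306.0], 'pca': np.float64(36.9)}
scene column0 {'conf': 0.79, 'rc': [397.0, 226.0], 'size': (91, 19), 'ang': 6.2, 'mean': [397.3, 225.7], 'pca': np.float64(6.6)}
scene column0 {'conf': 0.72, 'rc': [529.0, 413.0], 'size': (92, 24), 'ang': 33.8, 'mean': [531.9, 415.3], 'pca': np.float64(32.9)}
scene column0 {'conf': 0.55, 'rc': [624.0, 282.0], 'size': (86, 23), 'ang': -8.6, 'mean': [623.8, 282.3], 'pca': np.float64(-6.9)}
2.0
```

Run:
```python
from h import *
print(goto((.690,-.034,.20),87.4))
```

```text
([-61.27, 30.6, 2.26], np.float64(27.3), 'j6 now -15')
```

>>> {"api": "carry_out", "payload": {
  "steps": [
    [[-61.3,30.6,2.2],27.3],
    [[-61.3,30.6,2.2],27.3],
    [[-61.3,30.6,2.2],27.3],
    [[-61.3,30.6,2.2],27.3],
    [[-61.3,30.6,2.2],27.3],
    [[-61.3,30.6,2.2],27.3],
    [[-61.3,30.6,2.2],27.3],
    [[-61.3,30.6,2.2],27.3],
    [[-61.3,30.6,2.2],27.3],
    [[-61.3,30.6,2.2],27.3],
    [[-61.3,30.6,2.2],27.3],
    [[-61.3,30.6,2.2],27.3],
    [[-61.3,30.6,2.2],27.3],
    [[-61.3,30.6,2.2],27.3],
    [[-61.3,30.6,2.2],27.3],
    [[-61.3,30.6,2.2],27.3],
    [[-61.3,30.6,2.2],27.3],
    [[-61.3,30.6,2.2],27.3],
    [[-61.3,30.6,2.2],27.3],
    [[-61.3,30.6,2.2],27.3]
  ],
  "gripper": 1
}}

```text
time_s: 4.0
tcp_pos: [0.6899, -0.0347, 0.2011]
ee_rot: [[-0.999, 0.047, 0.001], [0.047, 0.999, 0.0], [-0.001, 0.0, -1.0]]
wrist_force: [-0.5, -0.1, 0.1]
gripper_width: 1.002
```

>>> {"api": "carry_out", "payload": {
  "steps": [
    [[0,0,5],0],
    [[0,0,9],0],
    [[0,0,13],0],
    [[0,0,15],0],
    [[0,0,16],0],
    [[0,0,17],0],
    [[0,0,18],0],
    [[0,0,18.5],0],
    [[0,0,18.6],0],
    [[0,0,18.6],0]
  ]
}}

```text
time_s: 5.0
tcp_pos: [0.6904, -0.0347, 0.0157]
ee_rot: [[-0.999, 0.047, 0.002], [0.047, 0.999, 0.0], [-0.002, 0.0, -1.0]]
wrist_force: [-0.1, 0.0, -0.8]
gripper_width: 1.001
```

Run:
```python
from h import *
im=r.capture("top"); cv2.imwrite("pics/a.png",cv2.resize(im[120:280,190:370,::-1],None,fx=4,fy=3.7))
s=r.sense();print(s["tcp_pos"],s["wrist_force"])
```

```text
[ 0.6905351  -0.03461476  0.01586692] [-0.01997496 -0.01964124 -0.05511502]
```

View pics/a.png

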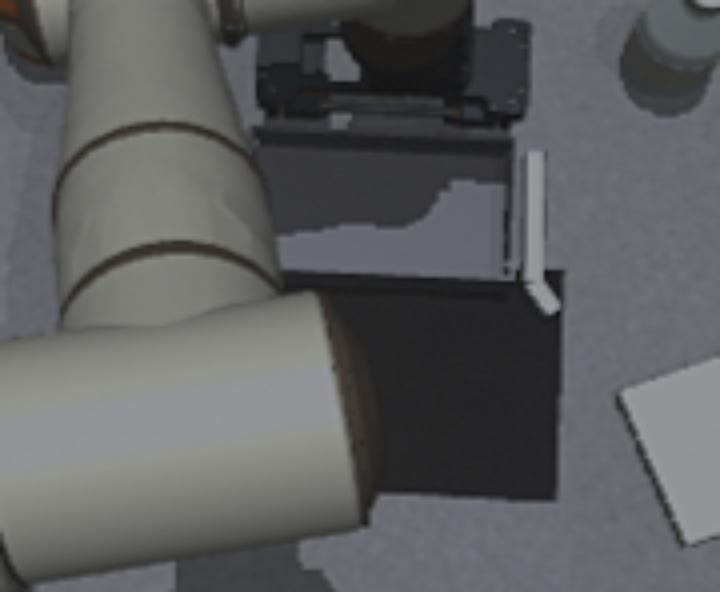

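>>> {"api": "carry_out", "payload": {
  "steps": [
    [[0.8,0,0],0],
    [[1.6,0,0],0],
    [[2.2,0,0],0],
    [[2.8,0,0],0],
    [[3.6,0,0],0],
    [[4.4,0,0],0],
    [[5.2,0,0],0],
    [[6,0,0],0],
    [[6.8,0,0],0],
    [[7.6,0,0],0],
    [[8.4,0,0],0],
    [[8.4,0,0],0]
  ]
}}

```text
time_s: 6.25
tcp_pos: [0.6052, -0.0307, 0.016]
ee_rot: [[-0.999, 0.047, 0.0], [0.047, 0.999, 0.0], [-0.0, 0.0, -1.0]]
wrist_force: [1.3, 0.4, 2.0]
gripper_width: 0.997
```

>>> {"api": "carry_out", "payload": {
  "steps": [
    [[0.8,0,0],0],
    [[1.6,0,0],0],
    [[2.4,0,0],0],
    [[3.2,0,0],0],
    [[4,0,0],0],
    [[4.7,0,0],0],
    [[5.4,0,0],0],
    [[6,0,0],0],
    [[6.4,0,0],0],
    [[6.4,0,0],0]
  ]
}}

```text
time_s: 7.25
tcp_pos: [0.5399, -0.0277, 0.0158]
ee_rot: [[-0.999, 0.047, -0.002], [0.047, 0.999, 0.0], [0.002, -0.0, -1.0]]
wrist_force: [2.2, 0.4, 1.2]
gripper_width: 1.001
```

Run:
```python
from h import *
for c in("scene","top"):
    im=r.capture(c)
    for n,z in(("box",.046),):
        for o in rects(c,n,z): print(c,n,o)
    for n in("box","box_far"): print([(np.round(d["centre"],3).tolist(),round(d["confidence"],2)) for d in r.place_of(c,n)])
    if c=="scene": cv2.imwrite("pics/b.png",cv2.resize(im[120:320,160:400,::-1],None,fx=3.3,fy=3))
s=r.sense();print(s["tcp_pos"],s["wrist_force"])
```

```text
scene box {'conf': 0.96, 'rc': [476.0, -6.0], 'size': (242, 133), 'ang': 84.2, 'mean': [469.7, 24.5], 'pca': np.float64(68.3)}
[([0.47, -0.02, 0.001], 0.74), ([0.74, -0.247, -0.004], 0.25)]
[([0.528, -0.023, 0.047], 0.71), ([0.432, -0.33, 0.047], 0.43), ([0.398, 0.229, 0.01], 0.24)]
top box {'conf': 0.6, 'rc': [461.0, -25.0], 'size': (201, 114), 'ang': 88.5, 'mean': [460.7, -27.6], 'pca': np.float64(83.5)}
[([0.189, -0.362, -0.0], 0.95), ([0.471, -0.023, 0.001], 0.62), ([0.459, 0.301, 0.002], 0.23)]
[([0.166, -0.415, 0.046], 0.77), ([0.529, -0.025, 0.049], 0.64)]
[ 0.539966   -0.02796751  0.0152965 ] [ 1.04102437  0.92766858 -0.20989728]
```

View pics/b.png

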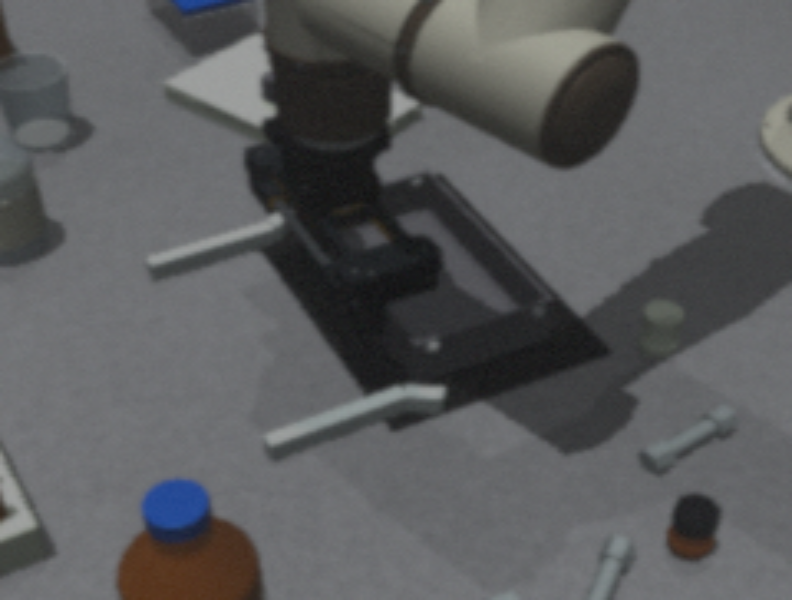

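The box stands on the mat at about (0.471, -0.024). Next I back off, rise and head to the column at (0.626, 0.282).

>>> {"api": "carry_out", "payload": {
  "steps": [
    [[-1,0,0],0],
    [[-1.2,0,0],0],
    [[-1.2,0,-4],0],
    [[-1.2,0,-9],0],
    [[-1.2,0,-13],0],
    [[-1.2,0,-13],0],
    [[-6,12,-13],0],
    [[-9,26,-13],0],
    [[-10,31,-13],0],
    [[-10,31,-13],0],
    [[-10,31,-13],0],
    [[-10,31,-13],0],
    [[-10,31,-13],0]
  ],
  "gripper": 0
}}

```text
time_s: 8.95
tcp_pos: [0.6551, 0.2809, 0.1429]
ee_rot: [[-0.999, 0.045, -0.004], [0.045, 0.999, -0.001], [0.004, -0.001, -1.0]]
wrist_force: [-0.1, -0.5, -0.8]
gripper_width: 0.498
```

```bash
cat > cols.py <<'E'
from h import *
for c in("scene","top"):
    im=r.capture(c)
    for o in rects(c,"column0",.009): print(c,o["conf"],o["rc"],o["size"],o["ang"],o["pca"])
    print([(np.round(d["centre"],3).tolist(),round(d["confidence"],2)) for d in r.place_of(c,"column0")])
E
python3 cols.py
python3 - <<'E'
from h import *
im=r.capture("top"); cv2.imwrite("pics/c.png",cv2.resize(im[130:280,110:350,::-1],None,fx=3.3,fy=3.3))
for n,z in(("box",.046),("bay",.02)):
    for o in rects("top",n,z): print(n,o)
print([(np.round(d["centre"],3).tolist(),round(d["confidence"],2)) for d in r.place_of("top","box")+r.place_of("top","bay")])
E
```

```text
scene 0.97 [528.0, 413.0] (89, 22) 33.4 33.9
scene 0.85 [531.0, 304.0] (91, 20) 36.0 36.1
scene 0.58 [625.0, 281.0] (84, 24) -9.5 -7.8
scene 0.53 [398.0, 226.0] (89, 20) 4.8 5.6
[([0.534, 0.306, 0.006], 0.81), ([0.53, 0.412, 0.012], 0.79), ([0.398, 0.228, 0.012], 0.78), ([0.627, 0.283, 0.005], 0.74)]
top 0.68 [528.0, 413.0] (84, 20) 34.3 34.4
top 0.59 [532.0, 304.0] (84, 20) 36.7 36.6
top 0.53 [627.0, 282.0] (77, 17) -8.2 -8.5
top 0.43 [398.0, 225.0] (81, 20) 7.3 6.3
[([0.401, 0.225, 0.01], 0.71), ([0.533, 0.418, 0.008], 0.6), ([0.53, 0.305, 0.008], 0.54), ([0.625, 0.285, 0.009], 0.51), ([0.472, -0.026, -0.002], 0.28)]
box {'conf': 0.86, 'rc': [187.0, -359.0], 'size': (205, 132), 'ang': -21.7, 'mean': [186.1, -358.4], 'pca': np.float64(-22.0)}
box {'conf': 0.56, 'rc': [467.0, -26.0], 'size': (204, 125), 'ang': 87.4, 'mean': [466.2, -25.6], 'pca': np.float64(87.5)}
bay {'conf': 0.84, 'rc': [588.0, -29.0], 'size': (271, 137), 'ang': 88.5, 'mean': [584.8, -30.7], 'pca': np.float64(88.5)}
[([0.471, -0.024, -0.005], 0.89), ([0.191, -0.36, -0.001], 0.83), ([0.401, 0.222, 0.009], 0.24)]
```

View pics/c.png

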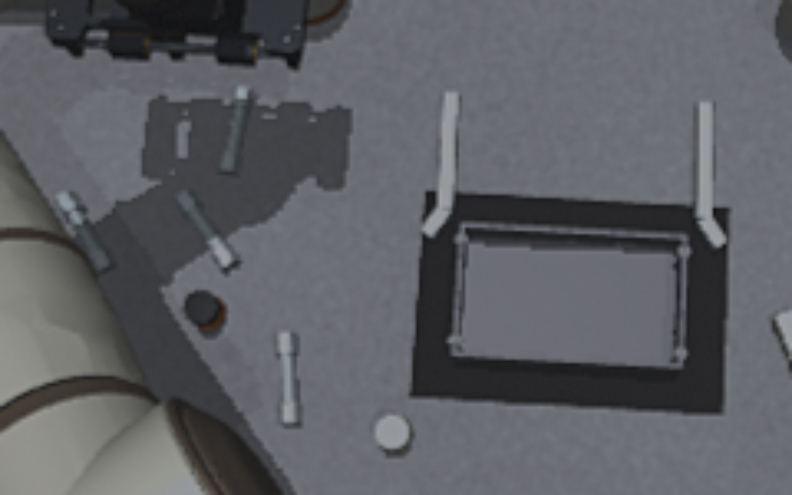

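Box sits square on the mat; four columns are unchanged and clear of the vial. Computing the bay and the first grasp.

Run:
```python
from h import *
P=plane("top",[(247,158.2),(323.9,160.6)],.02);print("far ends",P.round(4))
# bend (rail straight->flare) points, outer/centre approx
Q=plane("top",[(110+445/3.3,130+205/3.3),(110+705/3.3,130+217/3.3)],.02);print("bends",Q.round(4))
print(goto((.626,.282,.06),82))
```

```text
far ends [[ 0.659   0.0835]
 [ 0.6538 -0.1493]]
bends [[ 0.5537  0.088 ]
 [ 0.5448 -0.1468]]
([2.89, 0.45, 8.54], np.float64(5.2), 'j6 now -129')
```

>>> {"api": "carry_out", "payload": {
  "steps": [
    [[2.9,0.4,4],5.2],
    [[2.9,0.4,8],5.2],
    [[2.9,0.4,11],5.2],
    [[2.9,0.4,13],5.2],
    [[2.9,0.4,13.8],5.2],
    [[2.9,0.4,13.8],5.2],
    [[2.9,0.4,13.8],5.2]
  ]
}}

```text
time_s: 10.2
tcp_pos: [0.6268, 0.2818, 0.0088]
ee_rot: [[-0.99, 0.139, -0.0], [0.139, 0.99, 0.001], [0.0, 0.001, -1.0]]
wrist_force: [0.5, 0.3, 0.7]
gripper_width: 0.505
```

>>> {"api": "carry_out", "payload": {
  "steps": [
    [[0,0,0],0],
    [[0,0,0],0],
    [[0,0,0],0],
    [[0,0,0],0],
    [[0,0,0],0],
    [[0,0,0],0]
  ],
  "gripper": -1
}}

```text
time_s: 10.8
tcp_pos: [0.6269, 0.2819, 0.0092]
ee_rot: [[-0.99, 0.139, 0.0], [0.139, 0.99, 0.001], [-0.0, 0.001, -1.0]]
wrist_force: [-0.4, 0.3, 2.3]
gripper_width: 0.146
```

>>> {"api": "carry_out", "payload": {
  "steps": [
    [[0,0,-2],0],
    [[0,0,-5],0],
    [[0,0,-9],0],
    [[0,0,-9],0],
    [[0,0,-9],0]
  ]
}}

```text
time_s: 11.3
tcp_pos: [0.627, 0.2821, 0.1002]
ee_rot: [[-0.99, 0.139, 0.002], [0.139, 0.99, 0.003], [-0.001, 0.003, -1.0]]
wrist_force: [-0.7, -0.7, -1.1]
gripper_width: 0.142
```

```bash
cat > slot.py <<'E'
import sys
from h import *
B=np.array([.471,-.0245]);a=np.radians(-2.6)
ey=np.array([-np.sin(a),np.cos(a)])
p=B+ey*float(sys.argv[1])/1000
s=r.sense(); z=float(sys.argv[2]) if len(sys.argv)>2 else .011
print(p,"w",s["gripper_width"],goto((*p,z),87.4), "hold z",s["tcp_pos"][2])
E
python3 slot.py 60
```

```text
[0.47372178 0.03543823] w 0.14188742925276968 ([11.77, -26.59, 8.82], np.float64(-5.4), 'j6 now -136') hold z 0.10022200924161767
```

Held. Moving to slot +60 mm; TCP goes to about z = 0.015.

>>> {"api": "carry_out", "payload": {
  "steps": [
    [[3,-6,0],-5.4],
    [[6,-12,0],-5.4],
    [[9,-19,0],-5.4],
    [[11,-24,0],-5.4],
    [[11.8,-26.6,0],-5.4],
    [[11.8,-26.6,0],-5.4],
    [[11.8,-26.6,3],-5.4],
    [[11.8,-26.6,6],-5.4],
    [[11.8,-26.6,7.5],-5.4],
    [[11.8,-26.6,8.4],-5.4],
    [[11.8,-26.6,8.4],-5.4],
    [[11.8,-26.6,8.4],-5.4]
  ]
}}

```text
time_s: 12.5
tcp_pos: [0.4733, 0.0353, 0.0149]
ee_rot: [[-0.999, 0.045, 0.001], [0.045, 0.999, 0.003], [-0.001, 0.003, -1.0]]
wrist_force: [-0.1, 0.0, -1.8]
gripper_width: 0.149
```

>>> {"api": "carry_out", "payload": {
  "steps": [
    [[0,0,0],0],
    [[0,0,0],0],
    [[0,0,0],0],
    [[0,0,0],0]
  ],
  "gripper": -0.5
}}

```text
time_s: 12.9
tcp_pos: [0.4735, 0.0354, 0.0152]
ee_rot: [[-0.999, 0.045, 0.002], [0.045, 0.999, 0.003], [-0.002, 0.003, -1.0]]
wrist_force: [-0.1, -0.8, -0.1]
gripper_width: 0.24
```

>>> {"api": "carry_out", "payload": {
  "steps": [
    [[0,0,-2],0],
    [[0,0,-5],0],
    [[0,0,-9],0],
    [[0,0,-11],0],
    [[0,6,-13],0],
    [[0,12,-13],0],
    [[0,12,-13],0]
  ]
}}

```text
time_s: 13.6
tcp_pos: [0.4795, 0.1581, 0.147]
ee_rot: [[-0.999, 0.043, 0.005], [0.043, 0.999, 0.005], [-0.005, 0.005, -1.0]]
wrist_force: [0.2, 0.5, 0.1]
gripper_width: 0.248
```

```bash
python3 cols.py
python3 - <<'E'
from h import *
print(goto((.531,.304,.009),126))
print(goto((.398,.226,.009),96))
E
```

```text
scene 0.93 [528.0, 414.0] (91, 21) 34.4 33.9
scene 0.72 [531.0, 304.0] (91, 21) 35.9 36.3
scene 0.66 [726.0, -351.0] (274, 79) 82.1 81.2
scene 0.65 [384.0, 280.0] (77, 20) 5.3 6.0
scene 0.56 [468.0, 30.0] (78, 18) -3.6 -2.6
[([0.393, 0.282, 0.01], 0.72), ([0.531, 0.305, 0.008], 0.53)]
top 0.53 [391.0, 280.0] (80, 18) 5.5 5.3
top 0.53 [474.0, 34.0] (76, 18) -2.1 -3.5
[([0.472, 0.037, 0.012], 0.7), ([0.527, 0.415, 0.007], 0.53), ([0.393, 0.281, 0.008], 0.5)]
([-4.59, 15.19, 13.67], np.float64(-38.6), 'j6 now -129')
([8.34, 6.79, 13.64], np.float64(-8.6), 'j6 now -129')
```

The knock has happened: the near column moved to about (0.392, 0.281). Next I take the one at (0.531, 0.304).

>>> {"api": "carry_out", "payload": {
  "steps": [
    [[-2,5,0],-8],
    [[-3,9,0],-16],
    [[-4.6,13,0],-24],
    [[-4.6,15.2,0],-32],
    [[-4.6,15.2,2],-38.6],
    [[-4.6,15.2,4],-38.6],
    [[-4.6,15.2,7],-38.6],
    [[-4.6,15.2,10],-38.6],
    [[-4.6,15.2,12],-38.6],
    [[-4.6,15.2,13.6],-38.6],
    [[-4.6,15.2,13.7],-38.6],
    [[-4.6,15.2,13.7],-38.6]
  ],
  "gripper": 0
}}

```text
time_s: 15.1
tcp_pos: [0.5314, 0.3031, 0.0086]
ee_rot: [[-0.81, -0.587, 0.0], [-0.587, 0.81, 0.002], [-0.001, 0.001, -1.0]]
wrist_force: [-0.2, -0.1, 0.3]
gripper_width: 0.497
```

>>> {"api": "carry_out", "payload": {
  "steps": [
    [[0,0,0],0],
    [[0,0,0],0],
    [[0,0,0],0],
    [[0,0,0],0],
    [[0,0,0],0],
    [[0,0,0],0]
  ],
  "gripper": -1
}}

```text
time_s: 15.7
tcp_pos: [0.5315, 0.3033, 0.0091]
ee_rot: [[-0.81, -0.587, 0.001], [-0.587, 0.81, 0.002], [-0.002, 0.001, -1.0]]
wrist_force: [-1.0, -0.2, 2.7]
gripper_width: 0.147
```

>>> {"api": "carry_out", "payload": {
  "steps": [
    [[0,0,-2],0],
    [[0,0,-5],0],
    [[0,0,-9],0],
    [[0,0,-9],0],
    [[0,0,-9],0]
  ]
}}

```text
time_s: 16.2
tcp_pos: [0.5315, 0.3034, 0.0998]
ee_rot: [[-0.81, -0.587, 0.002], [-0.587, 0.81, 0.004], [-0.003, 0.002, -1.0]]
wrist_force: [-0.0, -0.5, -1.2]
gripper_width: 0.147
```

```bash
python3 slot.py 20 .015
```

```text
[ 0.47190726 -0.00452059] w 0.14721160930324034 ([22.92, -21.46, 8.36], np.float64(38.5), 'j6 now -99') hold z 0.0998435040511426
```

>>> {"api": "carry_out", "payload": {
  "steps": [
    [[3,-3,0],8],
    [[6,-6,0],16],
    [[9,-9,0],24],
    [[12,-12,0],32],
    [[16,-15,0],38.5],
    [[20,-18.5,0],38.5],
    [[22.9,-21.5,0],38.5],
    [[22.9,-21.5,0],38.5],
    [[22.9,-21.5,2],38.5],
    [[22.9,-21.5,5],38.5],
    [[22.9,-21.5,7],38.5],
    [[22.9,-21.5,8.3],38.5],
    [[22.9,-21.5,8.4],38.5],
    [[22.9,-21.5,8.4],38.5]
  ]
}}

```text
time_s: 17.6
tcp_pos: [0.4717, -0.0046, 0.0139]
ee_rot: [[-0.999, 0.045, -0.0], [0.045, 0.999, 0.003], [0.001, 0.003, -1.0]]
wrist_force: [1.1, -0.4, -0.5]
gripper_width: 0.151
```

>>> {"api": "carry_out", "payload": {
  "steps": [
    [[0,0,0],0],
    [[0,0,0],0],
    [[0,0,0],0],
    [[0,0,0],0]
  ],
  "gripper": -0.5
}}

```text
time_s: 18.0
tcp_pos: [0.472, -0.0045, 0.0144]
ee_rot: [[-0.999, 0.045, 0.001], [0.045, 0.999, 0.003], [-0.0, 0.003, -1.0]]
wrist_force: [0.7, 0.4, 0.3]
gripper_width: 0.246
```

>>> {"api": "carry_out", "payload": {
  "steps": [
    [[0,0,-2],0],
    [[0,0,-5],0],
    [[0,0,-9],0],
    [[0,0,-11],0],
    [[0,6,-13],0],
    [[0,12,-13],0],
    [[0,16,-13],0],
    [[0,16,-13],0]
  ]
}}

```text
time_s: 18.8
tcp_pos: [0.4799, 0.1588, 0.1458]
ee_rot: [[-0.999, 0.041, 0.003], [0.041, 0.999, 0.005], [-0.003, 0.005, -1.0]]
wrist_force: [-0.2, -0.9, -0.5]
gripper_width: 0.251
```

```bash
python3 cols.py
python3 - <<'E'
from h import *
print(goto((.528,.413,.009),124))
print(goto((.391,.281,.009),95.5))
print([(np.round(d["centre"],3).tolist(),round(d["confidence"],2)) for d in r.place_of("top","vial")+r.place_of("scene","vial")])
E
```

```text
scene 0.89 [529.0, 413.0] (88, 20) 33.4 33.3
scene 0.57 [467.0, -8.0] (78, 26) -0.8 -1.9
scene 0.57 [467.0, 30.0] (84, 26) -3.5 -2.1
[([0.392, 0.28, 0.01], 0.68), ([0.472, 0.033, 0.008], 0.64), ([0.474, -0.003, 0.005], 0.45)]
top 0.65 [391.0, 281.0] (81, 21) 5.7 6.9
top 0.62 [474.0, -6.0] (76, 16) -2.5 -2.6
top 0.6 [472.0, 35.0] (78, 21) 0.6 -1.0
[([0.394, 0.281, 0.008], 0.75), ([0.472, -0.006, 0.013], 0.73), ([0.532, 0.418, 0.007], 0.6), ([0.443, -0.331, 0.048], 0.53), ([0.468, 0.035, 0.015], 0.47)]
([-3.73, 26.1, 13.64], np.float64(-36.6), 'j6 now -129')
([9.34, 12.29, 13.61], np.float64(-8.1), 'j6 now -129')
[([0.458, 0.302, 0.004], 0.63), ([0.454, 0.305, -0.002], 0.7)]
```

>>> {"api": "carry_out", "payload": {
  "steps": [
    [[-1,5,0],-8],
    [[-2,9,0],-16],
    [[-3,13,0],-24],
    [[-3.7,17,0],-32],
    [[-3.7,21,0],-36.6],
    [[-3.7,25,0],-36.6],
    [[-3.7,26.1,2],-36.6],
    [[-3.7,26.1,5],-36.6],
    [[-3.7,26.1,8],-36.6],
    [[-3.7,26.1,11],-36.6],
    [[-3.7,26.1,13],-36.6],
    [[-3.7,26.1,13.6],-36.6],
    [[-3.7,26.1,13.6],-36.6],
    [[-3.7,26.1,13.6],-36.6]
  ],
  "gripper": 0
}}

```text
time_s: 20.6
tcp_pos: [0.529, 0.4133, 0.0109]
ee_rot: [[-0.83, -0.558, 0.002], [-0.558, 0.83, 0.004], [-0.004, 0.003, -1.0]]
wrist_force: [0.3, 0.3, 0.7]
gripper_width: 0.503
```

>>> {"api": "carry_out", "payload": {
  "steps": [
    [[0,0,0],0],
    [[0,0,0],0],
    [[0,0,0],0],
    [[0,0,0],0],
    [[0,0,0],0],
    [[0,0,0],0]
  ],
  "gripper": -1
}}

```text
time_s: 21.2
tcp_pos: [0.529, 0.4134, 0.0111]
ee_rot: [[-0.83, -0.558, 0.002], [-0.558, 0.83, 0.005], [-0.004, 0.003, -1.0]]
wrist_force: [-0.2, -1.0, 1.8]
gripper_width: 0.126
```

>>> {"api": "carry_out", "payload": {
  "steps": [
    [[0,0,-2],0],
    [[0,0,-5],0],
    [[0,0,-9],0],
    [[0,0,-9],0],
    [[0,0,-9],0]
  ]
}}

```text
time_s: 21.7
tcp_pos: [0.5289, 0.4134, 0.1022]
ee_rot: [[-0.83, -0.558, 0.003], [-0.558, 0.83, 0.007], [-0.006, 0.004, -1.0]]
wrist_force: [-0.1, -0.4, -1.8]
gripper_width: 0.131
```

```bash
python3 slot.py -20 .015
```

```text
[ 0.47009274 -0.04447941] w 0.13101236976084757 ([30.48, -34.74, 8.4], np.float64(36.5), 'j6 now -108') hold z 0.10218749814046488
```

>>> {"api": "carry_out", "payload": {
  "steps": [
    [[3,-3.5,0],8],
    [[6,-7,0],16],
    [[9,-10.5,0],24],
    [[12,-14,0],32],
    [[15,-17,0],36.5],
    [[18,-20.5,0],36.5],
    [[21,-24,0],36.5],
    [[24,-27.5,0],36.5],
    [[27,-31,0],36.5],
    [[30.5,-34.7,0],36.5],
    [[30.5,-34.7,0],36.5],
    [[30.5,-34.7,2],36.5],
    [[30.5,-34.7,5],36.5],
    [[30.5,-34.7,7],36.5],
    [[30.5,-34.7,8.4],36.5],
    [[30.5,-34.7,8.6],36.5],
    [[30.5,-34.7,8.6],36.5]
  ]
}}

```text
time_s: 23.4
tcp_pos: [0.4689, -0.0441, 0.0123]
ee_rot: [[-0.999, 0.044, 0.0], [0.044, 0.999, 0.006], [0.0, 0.006, -1.0]]
wrist_force: [-1.0, -1.4, 2.0]
gripper_width: 0.147
```

>>> {"api": "carry_out", "payload": {
  "steps": [
    [[0,0,0],0],
    [[0,0,0],0],
    [[0,0,0],0],
    [[0,0,0],0]
  ],
  "gripper": -0.5
}}

```text
time_s: 23.8
tcp_pos: [0.4688, -0.044, 0.0121]
ee_rot: [[-0.999, 0.044, -0.0], [0.044, 0.999, 0.006], [0.0, 0.006, -1.0]]
wrist_force: [0.7, 0.0, -0.4]
gripper_width: 0.248
```

>>> {"api": "carry_out", "payload": {
  "steps": [
    [[0,0,-2],0],
    [[0,0,-5],0],
    [[0,0,-9],0],
    [[0,0,-11],0],
    [[0,6,-13],0],
    [[0,12,-13],0],
    [[0,16,-13],0],
    [[0,20,-13],0],
    [[0,20,-13],0]
  ]
}}

```text
time_s: 24.7
tcp_pos: [0.4784, 0.16, 0.1435]
ee_rot: [[-0.999, 0.038, 0.002], [0.038, 0.999, 0.007], [-0.002, 0.007, -1.0]]
wrist_force: [-0.2, -1.4, -0.0]
gripper_width: 0.248
```

```bash
python3 cols.py
python3 - <<'E'
from h import *
print(goto((.3915,.281,.009),95.5))
E
```

```text
scene 0.72 [385.0, 281.0] (77, 20) 5.9 5.9
scene 0.67 [464.0, -49.0] (84, 26) -4.3 -2.4
scene 0.53 [466.0, 29.0] (87, 23) -2.0 -1.6
scene 0.44 [468.0, -10.0] (79, 26) -2.1 -3.0
[([0.392, 0.284, 0.013], 0.64), ([0.47, -0.042, 0.015], 0.56)]
top 0.73 [474.0, -8.0] (82, 21) -2.5 -4.1
top 0.62 [467.0, -44.0] (78, 18) -0.1 -2.9
top 0.58 [472.0, 34.0] (79, 16) -4.7 -4.8
top 0.5 [391.0, 280.0] (81, 18) 5.4 5.6
[([0.471, -0.044, 0.014], 0.7), ([0.473, -0.006, 0.014], 0.65), ([0.393, 0.283, 0.009], 0.57)]
([9.14, 12.25, 13.47], np.float64(-8.1), 'j6 now -129')
```

>>> {"api": "carry_out", "payload": {
  "steps": [
    [[3,4,0],-8.1],
    [[6,8,0],-8.1],
    [[9.1,12.3,0],-8.1],
    [[9.1,12.3,0],-8.1],
    [[9.1,12.3,4],-8.1],
    [[9.1,12.3,8],-8.1],
    [[9.1,12.3,11],-8.1],
    [[9.1,12.3,13],-8.1],
    [[9.1,12.3,13.5],-8.1],
    [[9.1,12.3,13.5],-8.1]
  ],
  "gripper": 0
}}

```text
time_s: 26.0
tcp_pos: [0.3923, 0.2803, 0.0084]
ee_rot: [[-0.996, -0.094, -0.002], [-0.094, 0.996, 0.004], [0.001, 0.004, -1.0]]
wrist_force: [0.1, 0.9, -0.3]
gripper_width: 0.5
```

>>> {"api": "carry_out", "payload": {
  "steps": [
    [[0,0,0],0],
    [[0,0,0],0],
    [[0,0,0],0],
    [[0,0,0],0],
    [[0,0,0],0],
    [[0,0,0],0]
  ],
  "gripper": -1
}}

```text
time_s: 26.6
tcp_pos: [0.3925, 0.2807, 0.0089]
ee_rot: [[-0.996, -0.094, -0.001], [-0.094, 0.996, 0.004], [0.001, 0.005, -1.0]]
wrist_force: [-1.0, -0.3, 4.5]
gripper_width: 0.143
```

>>> {"api": "carry_out", "payload": {
  "steps": [
    [[0,0,-2],0],
    [[0,0,-5],0],
    [[0,0,-9],0],
    [[0,0,-9],0],
    [[0,0,-9],0]
  ]
}}

```text
time_s: 27.1
tcp_pos: [0.3924, 0.2804, 0.0994]
ee_rot: [[-0.996, -0.094, -0.001], [-0.094, 0.996, 0.006], [-0.0, 0.006, -1.0]]
wrist_force: [0.7, -0.1, -0.9]
gripper_width: 0.144
```

```bash
python3 slot.py -60 .015
```

```text
[ 0.46827822 -0.08443823] w 0.14374684722866254 ([-4.13, -37.09, 8.21], np.float64(8.0), 'j6 now -139') hold z 0.09937966026434834
```

>>> {"api": "carry_out", "payload": {
  "steps": [
    [[-0.5,-4,0],8],
    [[-1,-8.5,0],8],
    [[-1.5,-13,0],8],
    [[-2,-17.5,0],8],
    [[-2.5,-22,0],8],
    [[-3,-26.5,0],8],
    [[-3.5,-31,0],8],
    [[-4,-35,0],8],
    [[-4.1,-37.1,0],8],
    [[-4.1,-37.1,0],8],
    [[-4.1,-37.1,2],8],
    [[-4.1,-37.1,5],8],
    [[-4.1,-37.1,7],8],
    [[-4.1,-37.1,8.3],8],
    [[-4.1,-37.1,8.4],8],
    [[-4.1,-37.1,8.4],8]
  ]
}}

```text
time_s: 28.7
tcp_pos: [0.4669, -0.0839, 0.0119]
ee_rot: [[-0.999, 0.045, -0.004], [0.045, 0.999, 0.006], [0.004, 0.006, -1.0]]
wrist_force: [0.1, -0.4, -0.7]
gripper_width: 0.148
```

>>> {"api": "carry_out", "payload": {
  "steps": [
    [[0,0,0],0],
    [[0,0,0],0],
    [[0,0,0],0],
    [[0,0,0],0]
  ],
  "gripper": -0.5
}}

```text
time_s: 29.1
tcp_pos: [0.467, -0.0838, 0.0122]
ee_rot: [[-0.999, 0.045, -0.003], [0.045, 0.999, 0.006], [0.003, 0.006, -1.0]]
wrist_force: [-0.1, 0.0, 0.1]
gripper_width: 0.246
```

>>> {"api": "carry_out", "payload": {
  "steps": [
    [[0,0,-2],0],
    [[0,0,-5],0],
    [[0,0,-9],0],
    [[0,0,-12],0],
    [[1,-4,-15],0],
    [[1,-8,-17],0],
    [[2,-12,-17],0],
    [[2,-15,-17],0],
    [[2,-15,-17],0],
    [[2,-15,-17],0]
  ]
}}

```text
time_s: 30.1
tcp_pos: [0.4403, -0.2342, 0.1813]
ee_rot: [[-0.999, 0.047, -0.003], [0.047, 0.999, 0.006], [0.003, 0.006, -1.0]]
wrist_force: [0.6, -0.2, -0.6]
gripper_width: 0.249
```

```bash
python3 cols.py
python3 - <<'E'
from h import *
for c in("scene","top"):
  im=r.capture(c)
  for n,z in(("lid",.021),("lid_grip",.051),("box",.046)):
    for o in rects(c,n,z): print(c,n,o)
    print(n,[(np.round(d["centre"],3).tolist(),round(d["confidence"],2)) for d in r.place_of(c,n)])
cv2.imwrite("pics/d.png",cv2.resize(im[130:320,110:450,::-1],None,fx=2.3,fy=2.3))
E
```

```text
scene 0.73 [467.0, 29.0] (85, 23) -3.5 -2.4
scene 0.66 [463.0, -49.0] (84, 29) -0.0 -0.3
scene 0.61 [462.0, -89.0] (79, 25) -2.5 -1.5
scene 0.53 [467.0, -10.0] (77, 23) -3.3 -4.1
[([0.467, -0.044, 0.015], 0.73), ([0.471, -0.001, 0.008], 0.71), ([0.471, 0.034, 0.012], 0.59), ([0.464, -0.083, 0.016], 0.52)]
top 0.72 [468.0, -46.0] (82, 19) -2.8 -3.0
top 0.59 [471.0, 36.0] (82, 21) -2.3 -3.3
top 0.47 [474.0, -7.0] (83, 22) -4.3 -4.2
[([0.476, -0.005, 0.015], 0.57), ([0.471, 0.038, 0.012], 0.49)]
scene lid {'conf': 0.64, 'rc': [439.0, -320.0], 'size': (237, 151), 'ang': -69.1, 'mean': [439.5, -314.4], 'pca': np.float64(-71.4)}
scene lid {'conf': 0.41, 'rc': [468.0, -77.0], 'size': (82, 28), 'ang': -3.7, 'mean': [469.1, -77.9], 'pca': np.float64(-3.3)}
lid [([0.433, -0.329, 0.001], 0.81)]
scene lid_grip {'conf': 0.55, 'rc': [459.0, -279.0], 'size': (226, 143), 'ang': -68.4, 'mean': [459.4, -273.9], 'pca': np.float64(-70.5)}
lid_grip [([0.435, -0.33, 0.048], 0.87)]
scene box {'conf': 0.97, 'rc': [479.0, -6.0], 'size': (241, 139), 'ang': 86.2, 'mean': [480.4, 1.1], 'pca': np.float64(82.6)}

[... 324 characters left out ...]
1.5, -316.2], 'pca': np.float64(-82.3)}
top lid {'conf': 0.48, 'rc': [472.0, -8.0], 'size': (81, 21), 'ang': -2.5, 'mean': [473.6, -6.0], 'pca': np.float64(-4.1)}
lid [([0.434, -0.327, 0.005], 0.65)]
top lid_grip {'conf': 0.76, 'rc': [424.0, -322.0], 'size': (219, 119), 'ang': -70.0, 'mean': [397.9, -306.7], 'pca': np.float64(-83.1)}
lid_grip [([0.441, -0.327, 0.051], 0.68)]
top box {'conf': 0.84, 'rc': [471.0, 7.0], 'size': (141, 129), 'ang': 86.4, 'mean': [470.9, 14.7], 'pca': np.float64(-45.8)}
top box {'conf': 0.77, 'rc': [187.0, -359.0], 'size': (205, 131), 'ang': -21.6, 'mean': [185.7, -358.2], 'pca': np.float64(-22.2)}
box [([0.471, -0.022, -0.006], 0.9), ([0.188, -0.363, 0.0], 0.59)]
```

View pics/d.png

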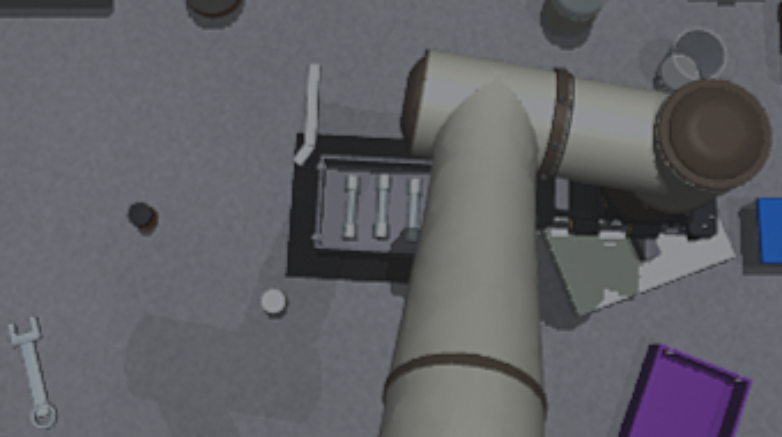

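All four columns are in the box. Now I overlay the predicted box rim and lid/grip outlines on earlier unoccluded pictures to refine the fit poses.

```bash
cat > ov.py <<'E'
from h import *
def rect(c,yaw,lx,ly,z):
    a=np.radians(yaw);X=np.array([np.cos(a),np.sin(a)]);Y=np.array([-X[1],X[0]])
    return [(*(np.array(c)+sx*lx/2*X+sy*ly/2*Y),z) for sx,sy in((1,1),(1,-1),(-1,-1),(-1,1))]
def draw(img,cam,P,u0,v0,s,col):
    q=((pix(cam,P)-[u0,v0]+.5)*s*8).astype(np.int32)
    cv2.polylines(img,[q],True,col,1,cv2.LINE_AA,3)
E
python3 - <<'E'
from ov import *
t=cv2.imread("pics/top0.png"); s0=cv2.imread("pics/scene0.png"); c=cv2.imread("pics/c.png")
hsv=cv2.cvtColor(t,cv2.COLOR_BGR2GRAY); m=np.zeros_like(hsv); m[195:275,335:440]=(hsv[195:275,335:440]>165)
v,u=np.nonzero(m); P=plane("top",np.c_[u,v],.021); hull=cv2.convexHull((P*1000).astype(np.float32)); print("lid white",cv2.minAreaRect(hull),len(u))
L=(.433,-.3285);B=(.471,-.0245)
a=cv2.resize(t[195:275,335:440],None,fx=3.8,fy=3.8,interpolation=cv2.INTER_CUBIC)
draw(a,"top",rect(L,20.9,.130,.216,.021),335,195,3.8,(0,0,255)); draw(a,"top",rect(L,20.9,.06,.022,.051),335,195,3.8,(0,255,0))
b=cv2.resize(s0[125:185,200:300],None,fx=3.8,fy=3.8,interpolation=cv2.INTER_CUBIC)
draw(b,"scene",rect(L,20.9,.130,.216,.021),200,125,3.8,(0,0,255)); draw(b,"scene",rect(L,20.9,.06,.022,.051),200,125,3.8,(0,255,0))
k=cv2.resize(c[190:400,400:740],None,fx=400/340,fy=400/340)
f=3.3*400/340; draw(k,"top",rect(B,-2.6,.118,.200,.047),110+400/3.3,130+190/3.3,f,(0,0,255))
H=max(a.shape[0],b.shape[0])
pad=lambda i,w,h:cv2.copyMakeBorder(i,0,h-i.shape[0],0,w-i.shape[1],0)
o=np.vstack([np.hstack([pad(a,400,304),pad(b,400,304)]),pad(k,800,max(k.shape[0],1))]); print(o.shape)
cv2.imwrite("pics/e.png",o)
E
```

```text
Traceback (most recent call last):
cv2.error: OpenCV(4.12.0) /io/opencv/modules/imgproc/src/convhull.cpp:143: error: (-215:Assertion failed) total >= 0 && (depth == CV_32F || depth == CV_32S) in function 'convexHull'
```

Run:
```python
from ov import *
t=cv2.imread("pics/top0.png"); s0=cv2.imread("pics/scene0.png"); c=cv2.imread("pics/c.png")
g=cv2.cvtColor(t,cv2.COLOR_BGR2GRAY); sub=g[195:275,335:440]; print(np.percentile(sub,[10,50,90,99]))
th,m=cv2.threshold(sub,0,255,cv2.THRESH_OTSU); n,lab,st,_=cv2.connectedComponentsWithStats(m); i=1+np.argmax(st[1:,4])
v,u=np.nonzero(lab==i); P=plane("top",np.c_[u+335,v+195],.021); print("lid white",cv2.minAreaRect((P*1000).astype(np.float32)),th,len(u))
L=(.433,-.3285);B=(.471,-.0245)
a=cv2.resize(t[195:275,335:440],None,fx=3.8,fy=3.8,interpolation=cv2.INTER_CUBIC)
draw(a,"top",rect(L,20.9,.130,.216,.021),335,195,3.8,(0,0,255)); draw(a,"top",rect(L,20.9,.06,.022,.051),335,195,3.8,(0,255,0))
b=cv2.resize(s0[125:185,200:300],None,fx=3.8,fy=3.8,interpolation=cv2.INTER_CUBIC)
draw(b,"scene",rect(L,20.9,.130,.216,.021),200,125,3.8,(0,0,255)); draw(b,"scene",rect(L,20.9,.06,.022,.051),200,125,3.8,(0,255,0))
k=cv2.resize(c[190:400,400:740],None,fx=400/340,fy=400/340)
f=3.3*400/340; draw(k,"top",rect(B,-2.6,.118,.200,.047),110+400/3.3,130+190/3.3,f,(0,0,255))
pad=lambda i,w,h:cv2.copyMakeBorder(i,0,h-i.shape[0],0,w-i.shape[1],0)
o=np.vstack([np.hstack([pad(a,400,304),pad(b,400,304)]),pad(k,800,k.shape[0])]); print(o.shape)
cv2.imwrite("pics/e.png",o)
```

```text
[ 75. 109. 149. 154.]
lid white ((434.59088134765625, -331.07000732421875), (129.9024200439453, 215.9958038330078), 20.99010467529297) 123.0 2966
(551, 800, 3)
```

View pics/e.png

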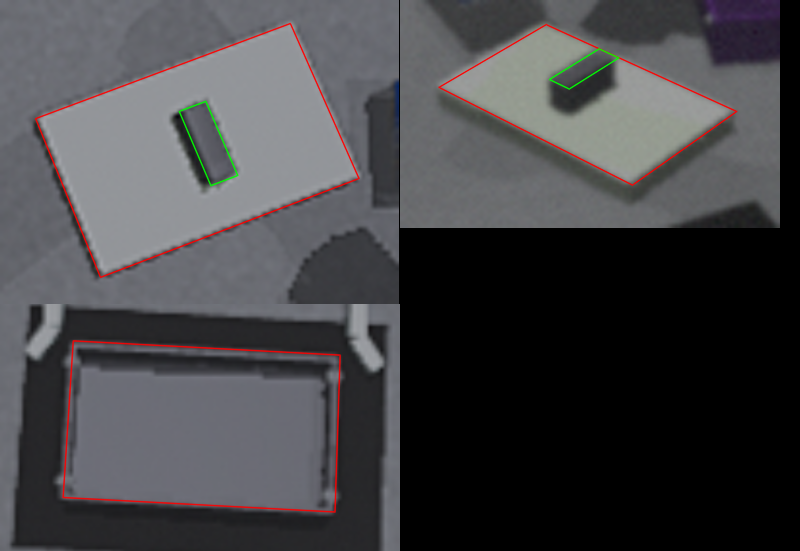

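The overlay fits to within about 1 mm. Next I grasp the lid grip.

Run:
```python
from h import *
print(goto((.434,-.3295,.027),110.9),r.sense()["joints"])
```

```text
([0.2, -9.68, 15.38], np.float64(-23.5), 'j6 now -83') [ -9.46617427  12.04330818 -20.10168152  -0.36121413 -58.08415336
 -82.91858886]
```

>>> {"api": "carry_out", "payload": {
  "steps": [
    [[0.2,-4,0],-8],
    [[0.2,-8,0],-16],
    [[0.2,-9.7,0],-23.5],
    [[0.2,-9.7,0],-23.5],
    [[0.2,-9.7,4],-23.5],
    [[0.2,-9.7,8],-23.5],
    [[0.2,-9.7,11],-23.5],
    [[0.2,-9.7,13],-23.5],
    [[0.2,-9.7,14.5],-23.5],
    [[0.2,-9.7,15.4],-23.5],
    [[0.2,-9.7,15.4],-23.5],
    [[0.2,-9.7,15.4],-23.5]
  ],
  "gripper": 0
}}

```text
time_s: 32.3
tcp_pos: [0.4345, -0.3297, 0.0274]
ee_rot: [[-0.934, -0.357, -0.002], [-0.357, 0.934, 0.005], [0.0, 0.006, -1.0]]
wrist_force: [0.3, -0.3, 0.0]
gripper_width: 0.499
```

>>> {"api": "carry_out", "payload": {
  "steps": [
    [[0,0,0],0],
    [[0,0,0],0],
    [[0,0,0],0],
    [[0,0,0],0],
    [[0,0,0],0],
    [[0,0,0],0]
  ],
  "gripper": -1
}}

```text
time_s: 32.9
tcp_pos: [0.4347, -0.3297, 0.0279]
ee_rot: [[-0.934, -0.357, -0.002], [-0.357, 0.934, 0.005], [-0.0, 0.005, -1.0]]
wrist_force: [-1.3, 1.1, 4.4]
gripper_width: 0.251
```

>>> {"api": "carry_out", "payload": {
  "steps": [
    [[0,0,-1],0],
    [[0,0,-3],0],
    [[0,0,-5],0],
    [[0,0,-8],0],
    [[0,0,-10],0],
    [[0,0,-10],0],
    [[0,0,-10],0]
  ]
}}

```text
time_s: 33.6
tcp_pos: [0.4344, -0.3299, 0.1276]
ee_rot: [[-0.934, -0.357, -0.002], [-0.357, 0.934, 0.006], [-0.0, 0.006, -1.0]]
wrist_force: [-1.1, 0.2, -2.3]
gripper_width: 0.247
```

Run:
```python
from h import *
print(goto((.471,-.0245,.10),87.4))
```

```text
([-14.31, 27.21, 2.93], np.float64(23.5), 'j6 now -49')
```

>>> {"api": "carry_out", "payload": {
  "steps": [
    [[-1.5,3,0],5],
    [[-3,6,0],10],
    [[-4.5,9,0],15],
    [[-6,12,0],20],
    [[-7.5,15,0],23.5],
    [[-9,18,0],23.5],
    [[-10.5,21,0],23.5],
    [[-12.5,24,0],23.5],
    [[-14,26.5,0],23.5],
    [[-14.3,27.2,0],23.5],
    [[-14.3,27.2,0],23.5],
    [[-14.3,27.2,2],23.5],
    [[-14.3,27.2,2.9],23.5],
    [[-14.3,27.2,2.9],23.5],
    [[-14.3,27.2,2.9],23.5]
  ]
}}

```text
time_s: 35.1
tcp_pos: [0.4708, -0.0254, 0.1002]
ee_rot: [[-0.999, 0.046, -0.003], [0.046, 0.999, 0.005], [0.003, 0.005, -1.0]]
wrist_force: [-0.1, 0.1, -1.7]
gripper_width: 0.249
```

Run:
```python
from ov import *
s=r.sense();p=s["tcp_pos"];R=s["ee_rot"];print(p,s["gripper_width"],R[:,1],R[:,2],s["wrist_force"])
yaw=np.degrees(np.arctan2(R[1,1],R[0,1]))-90
L=p[:2]; zt=p[2]-.028
im=np.ascontiguousarray(r.capture("scene")[150:310,190:390,::-1]); t=np.ascontiguousarray(r.capture("top")[170:270,220:345,::-1])
a=cv2.resize(im,None,fx=2.9,fy=2.9,interpolation=cv2.INTER_CUBIC);b=cv2.resize(t,None,fx=1.6*1,fy=1.6,interpolation=cv2.INTER_CUBIC)
for P,c in((rect(L,yaw,.13,.216,zt+.021),(0,0,255)),(rect((.471,-.0245),-2.6,.118,.2,.047),(0,255,255))):
    draw(a,"scene",P,190,150,2.9,c); draw(b,"top",P,220,170,1.6,c)
pad=lambda i,w,h:cv2.copyMakeBorder(i,0,h-i.shape[0],0,w-i.shape[1],0)
cv2.imwrite("pics/f.png",np.hstack([a,pad(b,200,464)]))
```

```text
[ 0.47079359 -0.02537587  0.10021069] 0.2492505106304567 [0.04635404 0.99891107 0.00528887] [-0.00256225  0.00541344 -0.99998206] [-0.09197107  0.11075019 -1.73993119]
```

View pics/f.png

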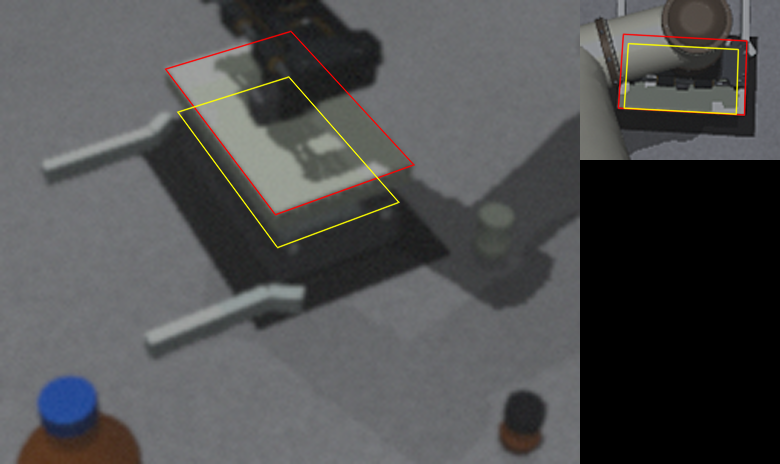

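>>> {"api": "carry_out", "payload": {
  "steps": [
    [[0,0.1,0.6],0],
    [[0,0.1,1.2],0],
    [[0,0.1,1.7],0],
    [[0,0.1,2.0],0],
    [[0,0.1,2.2],0],
    [[0,0.1,2.4],0],
    [[0,0.1,2.6],0],
    [[0,0.1,2.7],0],
    [[0,0.1,2.7],0]
  ]
}}

```text
time_s: 36.1
tcp_pos: [0.4713, -0.0238, 0.0737]
ee_rot: [[-0.999, 0.046, -0.001], [0.046, 0.999, 0.006], [0.001, 0.006, -1.0]]
wrist_force: [-1.4, -0.2, -1.4]
gripper_width: 0.25
```

>>> {"api": "carry_out", "payload": {
  "steps": [
    [[0,0,0.1],0],
    [[0,0,0.2],0],
    [[0,0,0.3],0],
    [[0,0,0.3],0]
  ]
}}

```text
time_s: 36.5
tcp_pos: [0.4712, -0.0238, 0.0706]
ee_rot: [[-0.999, 0.046, -0.001], [0.046, 0.999, 0.006], [0.002, 0.006, -1.0]]
wrist_force: [0.5, -0.3, -2.1]
gripper_width: 0.248
```

The skirt is past the rim with no contact force, so I lower a touch more and release.

>>> {"api": "carry_out", "payload": {
  "steps": [
    [[0,0,0.1],0],
    [[0,0,0.2],0],
    [[0,0,0.2],0]
  ]
}}

```text
time_s: 36.8
tcp_pos: [0.4714, -0.0236, 0.0687]
ee_rot: [[-0.999, 0.046, -0.001], [0.046, 0.999, 0.006], [0.001, 0.006, -1.0]]
wrist_force: [-0.3, 0.8, -1.1]
gripper_width: 0.251
```

>>> {"api": "carry_out", "payload": {
  "steps": [
    [[0,0,0],0],
    [[0,0,0],0],
    [[0,0,0],0],
    [[0,0,0],0]
  ],
  "gripper": -0.2
}}

```text
time_s: 37.2
tcp_pos: [0.4715, -0.0237, 0.0688]
ee_rot: [[-0.999, 0.046, -0.001], [0.046, 0.999, 0.006], [0.001, 0.006, -1.0]]
wrist_force: [0.9, -0.6, 0.1]
gripper_width: 0.393
```

>>> {"api": "carry_out", "payload": {
  "steps": [
    [[0,0,-2],0],
    [[0,0,-4],0],
    [[0,0,-5],0],
    [[0,0,-5],0]
  ]
}}

```text
time_s: 37.6
tcp_pos: [0.4725, -0.0237, 0.1201]
ee_rot: [[-0.999, 0.046, 0.003], [0.046, 0.999, 0.007], [-0.003, 0.007, -1.0]]
wrist_force: [-0.7, -0.3, -0.4]
gripper_width: 0.397
```

>>> {"api": "carry_out", "payload": {
  "steps": [
    [[0,0,0],0],
    [[0,0,0],0],
    [[0,0,0],0],
    [[0,0,0],0],
    [[0,0,0],0],
    [[0,0,0],0],
    [[0,0,0],0]
  ],
  "gripper": -1
}}

```text
time_s: 38.3
tcp_pos: [0.4725, -0.0237, 0.12]
ee_rot: [[-0.999, 0.046, 0.003], [0.046, 0.999, 0.007], [-0.002, 0.007, -1.0]]
wrist_force: [-0.4, 0.4, -0.5]
gripper_width: 0.006
```

>>> {"api": "carry_out", "payload": {
  "steps": [
    [[0.1,0,1],0],
    [[0.1,0,2],0],
    [[0.1,0,2.6],0],
    [[0.1,0,2.6],0]
  ]
}}

```text
time_s: 38.7
tcp_pos: [0.4706, -0.0237, 0.0925]
ee_rot: [[-0.999, 0.046, -0.0], [0.046, 0.999, 0.006], [0.001, 0.006, -1.0]]
wrist_force: [-0.8, 0.6, 0.2]
gripper_width: 0.004
```

>>> {"api": "carry_out", "payload": {
  "steps": [
    [[0,0,0.2],0],
    [[0,0,0.4],0],
    [[0,0,0.5],0],
    [[0,0,0.5],0]
  ]
}}

```text
time_s: 39.1
tcp_pos: [0.4709, -0.0236, 0.0878]
ee_rot: [[-0.999, 0.046, 0.0], [0.046, 0.999, 0.006], [-0.0, 0.006, -1.0]]
wrist_force: [-0.3, -0.5, 0.9]
gripper_width: 0.006
```

>>> {"api": "carry_out", "payload": {
  "steps": [
    [[0,0,0.1],0],
    [[0,0,0.2],0],
    [[0,0,0.2],0]
  ]
}}

```text
time_s: 39.4
tcp_pos: [0.4713, -0.0235, 0.0873]
ee_rot: [[-0.999, 0.045, 0.001], [0.045, 0.999, 0.006], [-0.001, 0.006, -1.0]]
wrist_force: [-4.5, 0.8, 11.8]
gripper_width: 0.003
```

>>> {"api": "carry_out", "payload": {
  "steps": [
    [[0,0,0.1],0],
    [[0,0,0.2],0],
    [[0,0,0.2],0]
  ]
}}

```text
time_s: 39.7
tcp_pos: [0.472, -0.023, 0.087]
ee_rot: [[-0.999, 0.044, 0.003], [0.044, 0.999, 0.007], [-0.003, 0.007, -1.0]]
wrist_force: [-3.4, 1.1, 12.5]
gripper_width: 0.003
```

>>> {"api": "carry_out", "payload": {
  "steps": [
    [[0,0,0.1],0],
    [[0,0,0.2],0],
    [[0,0,0.3],0],
    [[0,0,0.3],0]
  ]
}}

```text
time_s: 40.1
tcp_pos: [0.4723, -0.0225, 0.0866]
ee_rot: [[-0.999, 0.043, 0.005], [0.043, 0.999, 0.007], [-0.004, 0.007, -1.0]]
wrist_force: [-7.2, 3.6, 19.4]
gripper_width: 0.002
```

Run:
```python
from ov import *
im=np.ascontiguousarray(r.capture("scene")[170:300,200:370,::-1])
a=cv2.resize(im,None,fx=4.4,fy=4.4,interpolation=cv2.INTER_CUBIC)
for z,c in((.042,(0,0,255)),(.031,(0,255,0))): draw(a,"scene",rect((.471,-.0242),-2.6,.13,.216,z+.021),200,170,4.4,c)
cv2.imwrite("pics/g.png",a)
```

```text
(no output)
```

View pics/g.png

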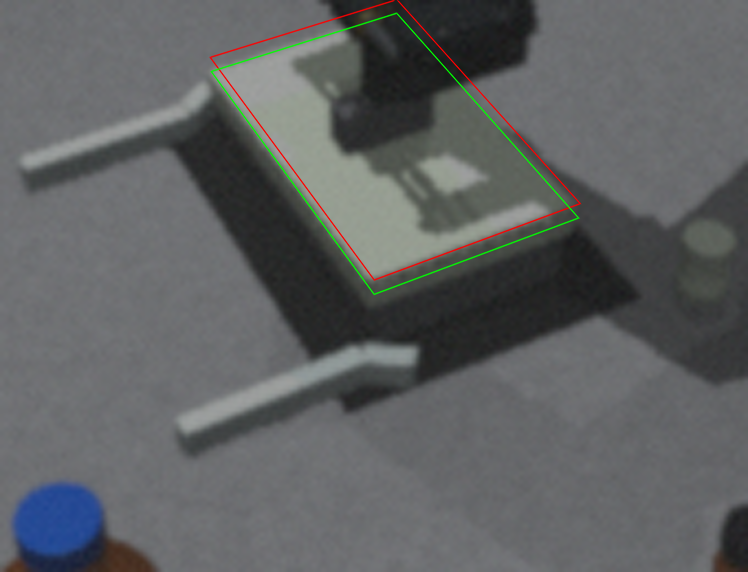

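The -y side is home and the +y side is still up, consistent with 0.0875. I relieve, shift a little to +y, and press on.

>>> {"api": "carry_out", "payload": {
  "steps": [
    [[0,0,-0.5],0],
    [[0.1,0.7,-0.5],0],
    [[0.1,0.7,-0.5],0]
  ]
}}

```text
time_s: 40.45
tcp_pos: [0.4715, -0.0149, 0.0915]
ee_rot: [[-0.999, 0.043, 0.005], [0.043, 0.999, 0.007], [-0.004, 0.007, -1.0]]
wrist_force: [-0.1, 0.1, -0.7]
gripper_width: 0.004
```

>>> {"api": "carry_out", "payload": {
  "steps": [
    [[0,0,0.3],0],
    [[0,0,0.5],0],
    [[0,0,0.6],0],
    [[0,0,0.7],0],
    [[0,0,0.7],0]
  ]
}}

```text
time_s: 40.95
tcp_pos: [0.4717, -0.0142, 0.0857]
ee_rot: [[-0.999, 0.042, 0.005], [0.042, 0.999, 0.008], [-0.005, 0.008, -1.0]]
wrist_force: [-5.1, 4.6, 13.4]
gripper_width: 0.005
```

>>> {"api": "carry_out", "payload": {
  "steps": [
    [[0,0,0.2],0],
    [[0,0,0.3],0],
    [[0,0,0.4],0],
    [[0,0,0.4],0]
  ]
}}

```text
time_s: 41.35
tcp_pos: [0.4717, -0.014, 0.0815]
ee_rot: [[-0.999, 0.042, 0.005], [0.042, 0.999, 0.008], [-0.004, 0.008, -1.0]]
wrist_force: [-0.8, 1.0, 3.5]
gripper_width: 0.007
```

It snapped; I confirm with a firmer push, then lift and look.

>>> {"api": "carry_out", "payload": {
  "steps": [
    [[0,0,0.2],0],
    [[0,0,0.3],0],
    [[0,0,0.3],0]
  ]
}}

```text
time_s: 41.65
tcp_pos: [0.4718, -0.014, 0.0812]
ee_rot: [[-0.999, 0.041, 0.005], [0.041, 0.999, 0.007], [-0.004, 0.007, -1.0]]
wrist_force: [-8.3, 4.1, 25.6]
gripper_width: 0.005
```

>>> {"api": "carry_out", "payload": {
  "steps": [
    [[0,-0.8,-1],0],
    [[0.2,-1,-5],0],
    [[4,-1,-10],0],
    [[9,-1,-12],0],
    [[11.5,-1,-12],0],
    [[11.5,-1,-12],0]
  ]
}}

```text
time_s: 42.25
tcp_pos: [0.352, -0.0209, 0.2011]
ee_rot: [[-0.999, 0.041, 0.005], [0.041, 0.999, 0.009], [-0.005, 0.009, -1.0]]
wrist_force: [-0.8, -0.3, -0.6]
gripper_width: 0.005
```

Run:
```python
from ov import *
im=np.ascontiguousarray(r.capture("scene")[130:300,180:380,::-1]);t=r.capture("top")
a=cv2.resize(im,None,fx=3.4,fy=3.4,interpolation=cv2.INTER_CUBIC)
draw(a,"scene",rect((.471,-.0242),-2.6,.13,.216,.052),180,130,3.4,(0,255,0))
cv2.imwrite("pics/i.png",a)
for c in("scene","top"):
  for n in("lid","lid_grip","box"): print(c,n,[(np.round(d["centre"],3).tolist(),round(d["confidence"],2)) for d in r.place_of(c,n)])
  for o in rects(c,"lid",.052): print(o)
print(r.sense()["tcp_pos"])
```

```text
scene lid [([0.472, -0.022, 0.027], 0.79)]
scene lid_grip [([0.472, -0.022, 0.08], 0.72), ([0.74, -0.25, 0.001], 0.43)]
scene box [([0.184, -0.366, -0.002], 0.89)]
{'conf': 0.74, 'rc': [478.0, -14.0], 'size': (235, 139), 'ang': 87.2, 'mean': [480.0, -5.5], 'pca': np.float64(85.0)}
top lid [([0.741, -0.252, -0.002], 0.65), ([0.471, -0.022, 0.033], 0.56)]
top lid_grip [([0.483, -0.02, 0.077], 0.67)]
top box [([0.187, -0.361, 0.0], 0.65)]
{'conf': 0.77, 'rc': [481.0, -25.0], 'size': (217, 114), 'ang': 88.4, 'mean': [494.4, -12.2], 'pca': np.float64(-82.9)}
[ 0.35618893 -0.02023558  0.20018399]
```

View pics/i.png

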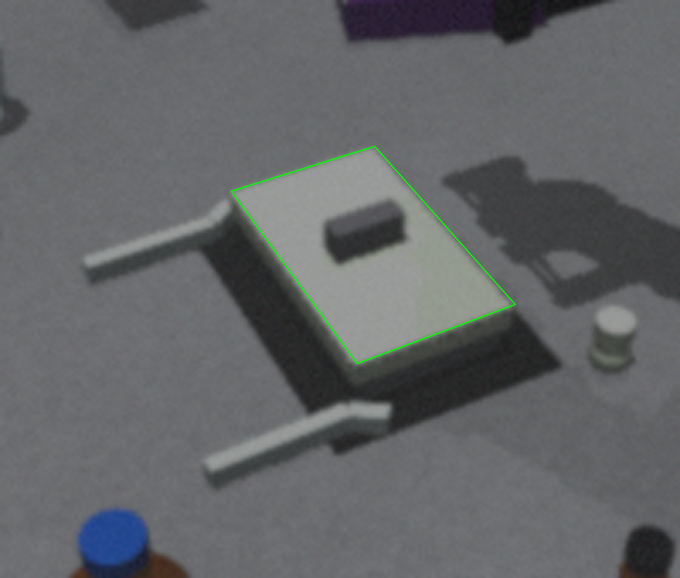

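Lid outline matches the home height at all four corners: level. Now I open the fingers and descend on the near side to push low with both of them.

>>> {"api": "carry_out", "payload": {
  "steps": [
    [[-2,-0.4,2],0.3],
    [[-2,-0.4,5],0.3],
    [[-2,-0.4,8],0.3],
    [[-2,-0.4,8],0.3],
    [[-2,-0.4,8],0.3],
    [[-2,-0.4,8],0.3]
  ],
  "gripper": 1
}}

```text
time_s: 43.35
tcp_pos: [0.3776, -0.0242, 0.1216]
ee_rot: [[-0.999, 0.046, 0.006], [0.046, 0.999, 0.007], [-0.006, 0.007, -1.0]]
wrist_force: [0.2, -0.8, 0.2]
gripper_width: 0.464
```

Run:
```python
from h import *
print(goto((.378,-.0225,.020),87.8),r.sense()["tcp_pos"],r.sense()["gripper_width"])
```

```text
([0.02, 0.1, 10.16], np.float64(-0.4), 'j6 now -113') [ 0.37755028 -0.02420342  0.12155828] 0.4640155804334964
```

>>> {"api": "carry_out", "payload": {
  "steps": [
    [[0,0.1,0],-0.4],
    [[0,0.1,0],-0.4],
    [[0,0.1,0],-0.4],
    [[0,0.1,0],-0.4],
    [[0,0.1,3],-0.4],
    [[0,0.1,6],-0.4],
    [[0,0.1,8],-0.4],
    [[0,0.1,9.5],-0.4],
    [[0,0.1,10.1],-0.4],
    [[0,0.1,10.1],-0.4]
  ]
}}

```text
time_s: 44.35
tcp_pos: [0.3779, -0.0226, 0.0201]
ee_rot: [[-0.999, 0.039, 0.004], [0.039, 0.999, 0.006], [-0.004, 0.006, -1.0]]
wrist_force: [-0.5, -0.8, 0.1]
gripper_width: 1.001
```

>>> {"api": "carry_out", "payload": {
  "steps": [
    [[-0.8,0,0],0],
    [[-1.6,0,0],0],
    [[-2.2,0,0],0],
    [[-3,0,0],0],
    [[-3.8,0,0],0],
    [[-4.6,0,0],0],
    [[-5.4,0,0],0],
    [[-6.2,0,0],0],
    [[-7,0,0],0],
    [[-7,0,0],0]
  ]
}}

```text
time_s: 45.35
tcp_pos: [0.4459, -0.0263, 0.0199]
ee_rot: [[-0.999, 0.041, -0.001], [0.041, 0.999, 0.005], [0.001, 0.005, -1.0]]
wrist_force: [-3.2, -2.7, -0.5]
gripper_width: 1.0
```

Run:
```python
from ov import *
im=r.capture("scene");t=r.capture("top");s=r.sense();p=s["tcp_pos"];print(p,s["wrist_force"])
for c in("scene","top"):
  for n in("lid","lid_grip"): print(c,n,[(np.round(d["centre"],3).tolist(),round(d["confidence"],2)) for d in r.place_of(c,n)])
  for o in rects(c,"lid",.052): print(o)
x=p[0]+.0095+.065
a=cv2.resize(np.ascontiguousarray(im[130:300,170:370,::-1]),None,fx=2,fy=2,interpolation=cv2.INTER_CUBIC)
b=cv2.resize(np.ascontiguousarray(t[130:270,210:360,::-1]),None,fx=2.6,fy=2.6,interpolation=cv2.INTER_CUBIC)
for i,c,u,v,f in((a,"scene",170,130,2),(b,"top",210,130,2.6)):
    draw(i,c,rect((x,-.027),-2.4,.13,.216,.051),u,v,f,(0,255,0))
    A=np.radians(-2.);C=np.array((.602,-.031));Y=np.array([-np.sin(A),np.cos(A)])
    for sg in(1,-1): draw(i,c,rect(C+sg*.117*Y,-2.,.11,.014,.02),u,v,f,(0,0,255))
pad=lambda i,w,h:cv2.copyMakeBorder(i,0,h-i.shape[0],0,w-i.shape[1],0)
cv2.imwrite("pics/j.png",np.hstack([pad(a,400,364),pad(b,400,364)]))
```

```text
[ 0.44595022 -0.02621399  0.01991831] [-3.84147142 -2.59989179 -1.96076624]
scene lid [([0.519, -0.024, 0.029], 0.59)]
scene lid_grip [([0.519, -0.023, 0.079], 0.77)]
{'conf': 0.76, 'rc': [526.0, -18.0], 'size': (238, 141), 'ang': 87.7, 'mean': [528.2, -8.0], 'pca': np.float64(86.2)}
{'conf': 0.44, 'rc': [371.0, 151.0], 'size': (68, 31), 'ang': 43.9, 'mean': [370.9, 150.9], 'pca': np.float64(43.8)}
top lid [([0.521, -0.024, 0.033], 0.57)]
top lid_grip [([0.529, -0.024, 0.082], 0.85)]
{'conf': 0.87, 'rc': [542.0, -28.0], 'size': (216, 87), 'ang': 87.7, 'mean': [555.9, -26.6], 'pca': np.float64(85.4)}
```

View pics/j.png

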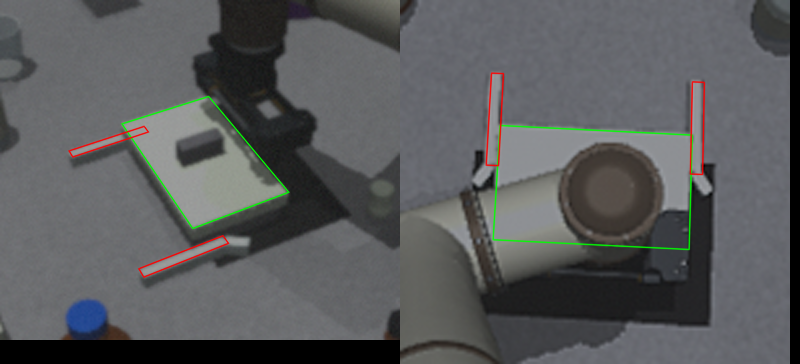

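Rails and box match the model overlays. The remaining push is about 83 mm.

>>> {"api": "carry_out", "payload": {
  "steps": [
    [[-0.8,0,0],0],
    [[-1.6,0,0],0],
    [[-2.4,0,0],0],
    [[-3.2,0,0],0],
    [[-4,0,0],0],
    [[-4.8,0,0],0],
    [[-5.6,0,0],0],
    [[-6.4,0,0],0],
    [[-7.1,0,0],0],
    [[-7.6,0,0],0],
    [[-8,0,0],0],
    [[-8.3,0,0],0],
    [[-8.3,0,0],0]
  ]
}}

```text
time_s: 47.05
tcp_pos: [0.5268, -0.0298, 0.0196]
ee_rot: [[-0.999, 0.041, -0.004], [0.041, 0.999, 0.005], [0.004, 0.005, -1.0]]
wrist_force: [-5.9, -1.1, 0.2]
gripper_width: 0.999
```

>>> {"api": "carry_out", "payload": {
  "steps": [
    [[1,0,0],0],
    [[3,0,0],0],
    [[6,0,-2],0],
    [[9,0,-6],0],
    [[11,0,-11],0],
    [[11,0,-15],0],
    [[11,0,-18],0],
    [[11,0,-18],0]
  ]
}}

```text
time_s: 47.85
tcp_pos: [0.4217, -0.0251, 0.2059]
ee_rot: [[-0.999, 0.039, 0.012], [0.039, 0.999, 0.008], [-0.012, 0.009, -1.0]]
wrist_force: [0.6, 0.4, 0.1]
gripper_width: 0.999
```

```bash
cat > fin.py <<'E'
from ov import *
import sys
im=r.capture("scene");t=r.capture("top");s=r.sense();p=s["tcp_pos"];print(p,s["wrist_force"])
for c in("scene","top"):
  for n in("lid","lid_grip","box","vial","beaker","solvent_a","dropper"): print(c,n,[(np.round(d["centre"],3).tolist(),round(d["confidence"],2)) for d in r.place_of(c,n) if d["confidence"]>.4])
  for o in rects(c,"lid",.051): print(o)
a=cv2.resize(np.ascontiguousarray(im[140:290,160:330,::-1]),None,fx=2.35,fy=2.35,interpolation=cv2.INTER_CUBIC)
b=cv2.resize(np.ascontiguousarray(t[130:250,220:350,::-1]),None,fx=3.07,fy=3.07,interpolation=cv2.INTER_CUBIC)
for i,c,u,v,f in((a,"scene",160,140,2.35),(b,"top",220,130,3.07)):
    draw(i,c,rect((.6035,-.030),-2.2,.13,.216,.051),u,v,f,(0,255,0))
    A=np.radians(-2.);C=np.array((.602,-.031));Y=np.array([-np.sin(A),np.cos(A)])
    for sg in(1,-1): draw(i,c,rect(C+sg*.117*Y,-2.,.11,.014,.02),u,v,f,(0,0,255))
pad=lambda i,w,h:cv2.copyMakeBorder(i,0,h-i.shape[0],0,w-i.shape[1],0)
cv2.imwrite(f"pics/{sys.argv[1]}.png",np.hstack([pad(a,400,370),pad(b,400,370)]))
E
python3 fin.py k
```

```text
[ 0.41849583 -0.02562351  0.20125244] [ 0.23792599 -0.11831416 -0.36395392]
scene lid [([0.602, -0.029, 0.031], 0.86)]
scene lid_grip [([0.599, -0.029, 0.078], 0.87)]
scene box []
scene vial [([0.452, 0.302, 0.002], 0.85)]
scene beaker [([0.664, -0.397, 0.001], 0.98)]
scene solvent_a [([0.767, 0.223, -0.002], 0.72), ([0.74, -0.252, 0.001], 0.64), ([0.468, -0.026, 0.001], 0.61)]
scene dropper [([0.356, 0.133, -0.0], 0.57)]
{'conf': 0.83, 'rc': [605.0, -22.0], 'size': (238, 137), 'ang': 88.0, 'mean': [607.4, -11.9], 'pca': np.float64(87.9)}
top lid [([0.605, -0.029, 0.029], 0.89)]
top lid_grip [([0.612, -0.026, 0.077], 0.79)]
top box [([0.189, -0.362, -0.006], 0.97)]
top vial []
top beaker [([0.659, -0.401, 0.002], 0.85)]
top solvent_a [([0.77, 0.223, 0.0], 0.92), ([0.739, -0.252, 0.003], 0.91)]
top dropper []
{'conf': 0.6, 'rc': [606.0, -29.0], 'size': (220, 127), 'ang': -89.4, 'mean': [618.5, -15.6], 'pca': np.float64(-80.9)}
```

View pics/k.png

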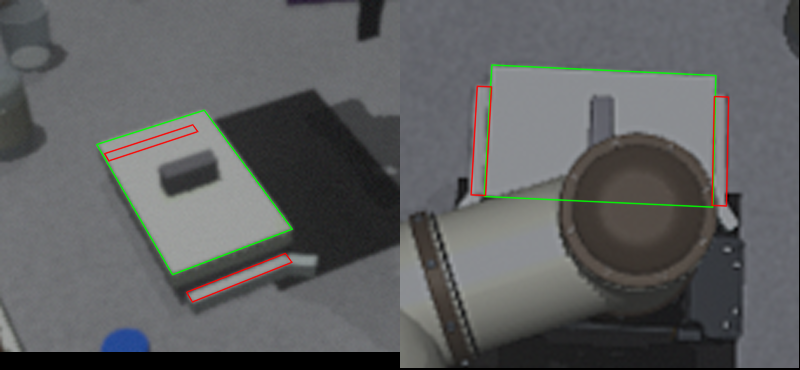

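The box is between the rails with the lid level, and the robot is clear. Handing in.

```bash
python3 -c "
from station import r
print(r.finish_job(), r.sense()['time_s'])"
```

```text
the job is handed in; nothing more can be done
the job is handed in; nothing more can be done
```

I handed the job in at about 48 s of the 210 s allowed; no verdict is reported. The closed box is back between the rails with all four columns inside.

- **Drag:** I hooked the far wall and slid the box flat onto the mat. It stood wholly on the mat and square to it.
- **Columns:** I found four columns and laid all of them in the box. One was knocked aside partway through, so I located it again before picking it up. No fifth column showed in either camera.
- **Lid:** One side snapped home first. I pressed again slightly towards the other side until it snapped too. A check push of about 26 N, above the 20 N you gave for snapping the lid, did not move it. The lid outline matched the home height at all four corners.
- **Return:** I pushed the closed box back between the rails. The lid centre read x = 0.602 to 0.605 m, against a bay middle of about 0.602 m. The box itself could sit up to about 3 mm nearer the robot than the lid, because of the play between them.
- **Bystanders:** The beaker, both solvent bottles, the vial and the dropper read upright in their original places, within measurement noise. The top camera did not pick up the vial or the dropper at the end, but the scene camera found both.
- **Disagreement:** The top camera's reading of the grip block (x = 0.612 m, partly hidden by the arm) was about 10 mm off the others. I set it aside because it had been off the same way throughout.

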